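# Put the mending things back in their holders

## Robot

A 7-joint arm with a two-finger parallel gripper is mounted at the origin on a cart in front of the work surface, level with it; the furniture and walls round the work are solid. World frame = base frame: x ahead of the robot, y to its left, z up, the work surface at z = 0. Lengths are in m, angles in rad, forces in N, time in s.
With the tool pointing down it reaches from about 0.4 to 0.85 m from the base axis. Payload 10.4 kg.
Tool frame: the origin (TCP) lies midway between the tips of the shut fingers; the grasp point (between the pads) lies 19 mm behind it; z points along the fingers, y is the line along which they close (so a half turn about z gives the same grasp; the last joint's range is limited). The gripper opens to 87 mm and grips with 3 to 60 N. Pads are 19 mm wide; open, the fingers measure 117 mm over their backs; the gripper's body (75 mm by 190 mm) begins 51 mm behind the grasp point.
Start: joints at [-1.187, 0.332, -0.065, 1.46, 0.022, 1.35, -0.088], TCP at [0.247, 0.574, 0.223] pointing down, gripper open.
Joint ranges: [-2.6, 2.6], [-0.5, 2.12], [-1.47, 1.34], [0.16, 2.42], [-1.27, 4.41], [0.06, 2.06], [-2.6, 2.6]. Speed limits (rad/s): [2.22, 2.22, 2.79, 2.79, 3.14, 3.14, 3.14].

## Interface

Orientations are given as a unit quaternion [x, y, z, w].
In Python, from bench import r gives the robot as it stands.
- The arm moves only by the tool arm_command, never from a script. Its arguments are lists of equal length, an entry for each row: "xyz": the shift along the world's x, y, z in m, a list of three; "rot": the turn, a rotation vector about the world's x, y, z in rad, a list of three. In form: {"xyz": [[tx, ty, tz], ...], "rot": [[ax, ay, az], ...]}. A call has 1 to 20 rows; each row is the pose to reach, as a shift and turn from the pose commanded when the call began; what a row does not reach only later rows make up. A row lasts 1/12 s, in which the tool goes at most 41.7 mm and 7.16 degrees, less where a joint would pass 70% of its speed; a pose out of reach is approached as far as the arm can. A call with a gripper value outside its range is refused whole. "grip" is the opening, from 0 (shut) to 1 (fully open), set as the call begins (left out, the last holds). The fingers move at their own pace and stop on an object; "squeeze" is the grip in N (left out, the last holds). Time passes only in rows, so rows that repeat a pose let the fingers close. It gives the time, the measured TCP pose, the force, the opening and the grip force at its end, in the units of the state.
- r.read_state(): the state, without advancing time (a new reading comes with each control period).
- r.camera(name): name is "scene" or "top" or "wrist"; returns the picture (480x640x3 uint8, red, green, blue); there is no depth.
- r.camera_model(name): a dict with "fx", "fy", "cx", "cy" (pixels), "k1" (the pictures are not rectified: a ray, as slopes to the right and down, at radius r is drawn at 1 + k1 r^2 times it, then the intrinsics apply), "T" (4x4, takes a point from camera to world coordinates). Camera axes: x right, y up, looking along -z (the intrinsics and any distortion apply to the point x, -y, -z); pixel columns grow to the right and rows downward; lengths in m; the calibration is good to about 2 mm. A picture is of the moment at which its call begins: read the wrist's pose just before it. camera_model takes no time and is no camera call; for the wrist camera it gives the pose at the moment of the call.
- r.close_job(): hands the job in; it is judged then, once.
Trained networks look in the newest picture that a camera, given by its name, has taken for a name from the list of things; names that differ only in an ending like _2 or _b are one class to them, and where a whole thing is asked for, a point or a joint stands for the part that bears it (a point fixed in the world has none). Each returns a list of dicts, best first, with "conf" (0 to 1); they miss things now and then, are a little off and sometimes report something else, mostly with a low value. They report only what shows in the picture. A call takes as long as a camera call. They do not tell look-alikes from the thing itself.
- r.look_for(label, camera): "at" ([x, y, z] in m, in the coordinates of the camera as it stood for that picture, good to about 4 mm: the middle of the surface that is visible of it).
- r.spot_point(label, camera): "at" ([x, y, z] in m, in the coordinates of the camera as it stood for that picture, good to about 4 mm: a listed point, or the origin of a listed thing).
The state is a dict: "time": time; "joint_positions": joint angles; "joint_vel": joint speeds; "joint_torque": joint torques, N m; "ee_pos": TCP position; "eef_rot": TCP orientation; "ft_force": force on the tool from outside, world axes, zero at the start; "torque": the same for the moment, N m; "width": finger opening in m; "grip_force": force on a finger pad.
Only numpy, scipy, OpenCV 4.12 (cv2) and the standard library are available. Lean on these libraries where they do the work, as an engineer would, in place of code of your own. Each camera call takes 0.05 s, during which the arm holds its last target. There are 200 camera calls.

## Task

Pick the four mending things out from the stamp and ink pad on the counter and put each into the wooden holder made for it: the thread spool standing upright in the small round dish, the pin tin lid up in the large round dish, the tailor's chalk flat in the short rectangular tray and the seam ripper in the long narrow tray (either way round), the last two lined up with their trays. Each must rest on its holder's floor, centred within the lip on all sides, and be let go. Leave the rubber stamp and the ink pad where they are.

Things in the scene. Friction and masses are not known exactly. Their poses are not given: they have to be found in the camera images.
- spool_center (a point): spool of blue thread with pale flanges, standing upright on the counter: 27 mm diameter at the flanges, 46 mm tall (upper flange: the top 7 mm; wound part about 15 mm across as felt by the fingers). Point: its middle, half-way up; z along the spool. 14 to 25 g
- tin_center (a point): round pin tin with a red lid (the lid stays shut), 66 mm diameter, 22 mm tall, lid up; the lid is the upper 12 mm, the tin below it is 62 to 64 mm across. Point: its middle, half-way up; z up. 40 to 85 g
- chalk_center (a point): flat block of light blue tailor's chalk, 36 mm along its x, 46 mm along its y, 8 mm thick, its edges bevelled (widest at the underside), 12 g. Point: its middle, half-way up; z up
- ripper_center (a point): seam ripper, lying: 114 mm long along its y, 11 mm wide, 11 mm thick, 14 g; the red handle reaches from y = -23 mm to one end at y = +57 mm, the thin metal blade from y = -23 to -57 mm. Point: middle of the whole length, on the handle, half-way up; it can be gripped there, across its x; z up
- spool_dish_floor (a point): the small round dish, for the spool: fixed round wooden dish, low lip: 47 mm across inside, 55 mm outside. Point: centre of its floor, 4 mm above the counter; the 4 mm wide lip stands 3 mm above the floor all round. z up; its yaw is of no account
- tin_dish_floor (a point): the large round dish, for the pin tin: fixed round wooden dish, low lip: 86 mm across inside, 94 mm outside. Point: centre of its floor, 4 mm above the counter; the 4 mm wide lip stands 3 mm above the floor all round. z up; its yaw is of no account
- chalk_tray_floor (a point): the short tray, for the chalk: fixed rectangular wooden tray, 64 by 74 mm outside: inside 56 mm along its x by 66 mm along its y, lip 4 mm wide and 3 mm above the floor. The lip is broken by a 44 mm wide finger gap in the middle of both long sides (those facing +x and -x). Point: centre of its floor, 4 mm above the counter; z up
- ripper_tray_floor (a point): the long narrow tray, for the seam ripper: fixed rectangular wooden tray, 40 by 142 mm outside: inside 32 mm along its x by 134 mm along its y, lip 4 mm wide and 3 mm above the floor. The lip is broken by a 50 mm wide finger gap in the middle of both long sides (those facing +x and -x). Point: centre of its floor, 4 mm above the counter; z up
- stamp_center (a point): rubber stamp with a turned brown handle, standing: foot 26 x 50 mm, 66 mm tall; not a mending thing, stays where it is. Point: its middle, half-way up
- ink_center (a point): closed blue ink pad, 62 mm along its x, 92 mm along its y, 18 mm thick; not a mending thing, stays where it is. Point: its middle, half-way up
Mind the look-alikes: they are no part of the job. Leave any yellow look-alike of the part that bears tin_center alone.

How it is judged:
At the end, for the whole second after the job is handed in: Spool, tin, chalk and ripper released, at rest, on their own holder's floor (height 2.5 mm, tilt 0.08 rad), within 11 mm of its centre (dishes: radially; trays: along each axis, lined up within 0.25 rad); stamp and ink pad within 20 mm of their start (horizontal distance between spool_center and spool_dish_floor below 0.011 m and z of spool_center in the frame of spool_dish_floor between 0.0205 and 0.0255 m and angle between each of spool_center, tin_center, chalk_center, ripper_center's own z axis and vertical below 0.08 rad and linear speed of each of spool, tin, chalk, ripper below 0.02 m/s and horizontal distance between tin_center and tin_dish_floor below 0.011 m and z of tin_center in the frame of tin_dish_floor between 0.0085 and 0.0135 m and x of chalk_center in the frame of chalk_tray_floor between -0.011 and 0.011 m and y of chalk_center in the frame of chalk_tray_floor between -0.011 and 0.011 m and angle between the y axis of chalk_center and the y axis of chalk_tray_floor, either way round below 0.25 rad and z of chalk_center in the frame of chalk_tray_floor between 0.0015 and 0.0065 m and x of ripper_center in the frame of ripper_tray_floor between -0.011 and 0.011 m and y of ripper_center in the frame of ripper_tray_floor between -0.011 and 0.011 m and angle between the y axis of ripper_center and the y axis of ripper_tray_floor, either way round below 0.25 rad and z of ripper_center in the frame of ripper_tray_floor between 0.003 and 0.008 m and distance of each of stamp_center, ink_center from where it was at the start of the episode below 0.02 m); the robot touches nothing.
It fails at once if the rubber stamp is pushed or carried away (more than 20 mm) (distance of stamp_center from where it was at the start of the episode above 0.02 m).
It fails at once if the ink pad is pushed or carried away (more than 20 mm) (distance of ink_center from where it was at the start of the episode above 0.02 m).
It also fails if it takes over 117 s, if anything falls off the work surface, if the arm or the gripper's body presses on something with over 40 N, if the wrist force passes 120 N, or if a joint passes its speed limit or range.

## Working session

There is one attempt and no reset: what is moved stays moved. The work goes in short steps, Python scripts to look and compute and a tool call to move; the robot and the scene stay as the last step left them, time stands still between calls to the robot, and variables do not carry over. Pictures are saved under pics/ and viewed, at most 14 in all, crops included, and the job is handed in when it is done.

Besides the shell and the picture viewer there is one more tool, called after "Emit:" as name(argument=value, ...), one argument or row to a line, values as JSON. arm_command: Moves the arm, as the interface text tells. Its arguments: {"type":"object","properties":{"xyz":{"type":"array"},"rot":{"type":"array"},"grip":{"type":"number"},"squeeze":{"type":"number"}},"required":["xyz","rot"]}

```bash
mkdir -p pics; ls; cat > h.py <<'E'
import numpy as np, cv2
from bench import r
def snap(c,name=None):
    M=r.camera_model(c); im=r.camera(c)
    if name: cv2.imwrite('pics/'+name,im[:,:,::-1])
    return im,M
def w(M,p): T=np.array(M['T']); return T[:3,:3]@np.array(p)+T[:3,3]
def pix2w(M,u,v,z):
    T=np.array(M['T']); a=np.array([(u-M['cx'])/M['fx'],(v-M['cy'])/M['fy']])
    s=a.copy()
    for _ in range(20): s=a/(1+M['k1']*(s@s))
    d=T[:3,:3]@np.array([s[0],-s[1],-1]); o=T[:3,3]
    return o+d*(z-o[2])/d[2]
def w2pix(M,p):
    T=np.array(M['T']); c=T[:3,:3].T@(np.array(p)-T[:3,3]); s=np.array([c[0],-c[1]])/-c[2]
    s=s*(1+M['k1']*(s@s)); return s[0]*M['fx']+M['cx'],s[1]*M['fy']+M['cy']
L=['spool_center','tin_center','chalk_center','ripper_center','spool_dish_floor','tin_dish_floor','chalk_tray_floor','ripper_tray_floor','stamp_center','ink_center']
E
python3 - <<'E'
from h import *
for c in ['top','scene']:
    im,M=snap(c,c+'0.png'); print(c,np.round(M['T'],3).tolist(),M['fx'],M['k1'])
    for l in L:
        for d in r.spot_point(l,c)[:3]: print(l,round(d['conf'],2),np.round(w(M,d['at']),3),np.round(w2pix(M,w(M,d['at']))))
s=r.read_state();print(s['time'],s['ee_pos'],s['eef_rot'])
E
```

```text
pics
top [[0.026, 0.994, -0.105, 0.387], [-1.0, 0.025, -0.003, -0.034], [0.0, 0.105, 0.994, 1.351], [0.0, 0.0, 0.0, 1.0]] 593.7631410062537 0.06351801100531275
spool_center 0.61 [ 0.446 -0.132  0.024] [367. 271.]
tin_center 0.97 [ 0.457 -0.292  0.013] [438. 268.]
tin_center 0.61 [ 0.472 -0.408  0.011] [490. 263.]
chalk_center 0.86 [0.462 0.029 0.007] [296. 263.]
ripper_center 0.51 [0.603 0.043 0.002] [292. 202.]
spool_dish_floor 0.89 [0.586 0.374 0.004] [146. 205.]
tin_dish_floor 0.82 [0.585 0.181 0.005] [231. 207.]
chalk_tray_floor 0.78 [0.449 0.373 0.006] [143. 265.]
ripper_tray_floor 0.97 [0.453 0.196 0.004] [222. 265.]
ripper_tray_floor 0.71 [0.585 0.373 0.004] [146. 205.]
stamp_center 0.59 [ 0.609 -0.114  0.034] [361. 198.]
ink_center 0.6 [ 0.602 -0.287  0.01 ] [436. 205.]
scene [[0.645, 0.555, -0.525, -0.328], [-0.764, 0.455, -0.458, -0.753], [-0.015, 0.697, 0.717, 1.219], [0.0, 0.0, 0.0, 1.0]] 600.6706128422685 -0.07091217638462693
spool_center 0.53 [ 0.448 -0.13   0.023] [341. 289.]
tin_center 0.91 [ 0.459 -0.296  0.014] [396. 321.]
tin_center 0.57 [ 0.473 -0.409  0.01 ] [437. 343.]
chalk_center 0.51 [0.463 0.023 0.01 ] [301. 261.]
ripper_center 0.42 [0.605 0.036 0.008] [331. 231.]
spool_dish_floor 0.5 [0.583 0.37  0.005] [244. 188.]
tin_dish_floor 0.93 [0.585 0.182 0.005] [289. 213.]
chalk_tray_floor 0.73 [ 0.452  0.364 -0.002] [214. 213.]
ripper_tray_floor 0.72 [0.452 0.189 0.003] [255. 238.]
ripper_tray_floor 0.59 [0.588 0.18  0.008] [290. 213.]
stamp_center 0.52 [ 0.609 -0.116  0.033] [374. 249.]
ink_center 0.87 [ 0.609 -0.29   0.01 ] [427. 285.]
1.1 [0.2472826  0.57401309 0.22257271] [ 2.01995723e-01  9.79386403e-01  4.53880781e-05 -7.16528324e-06]
```

```bash
python3 - <<'E'
import cv2
im=cv2.imread('pics/top0.png')[160:320,100:520]
cv2.imwrite('pics/top0c.png',cv2.resize(im,(798,304),interpolation=cv2.INTER_CUBIC))
E
```

```text
(no output)
```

View pics/top0c.png

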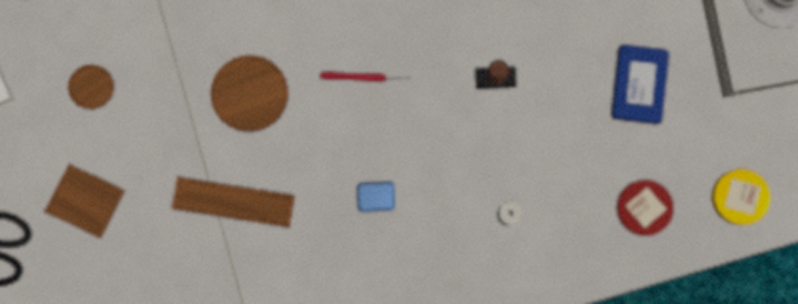

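```bash
python3 - <<'E'
from h import *
im=cv2.imread('pics/top0.png'); M=r.camera_model('top')
hsv=cv2.cvtColor(im,cv2.COLOR_BGR2HSV).astype(int); H,S,V=hsv[...,0],hsv[...,1],hsv[...,2]
pts={'spool':(367,271,.046),'tin':(438,268,.022),'chalk':(296,263,.008),'ripper':(292,201,.008),'sdish':(146,205,.006),'tdish':(231,207,.006),'ctray':(143,265,.006),'rtray':(222,265,.006)}
for k,(u,v,z) in pts.items():
    m=(S>70) if k not in('spool',) else (V>195)
    m=m.astype(np.uint8)
    n,lab,st,ce=cv2.connectedComponentsWithStats(m)
    sub=lab[v-4:v+5,u-4:u+5].ravel(); sub=sub[sub>0]
    if len(sub)==0: print(k,'none',hsv[v,u]);continue
    l=np.bincount(sub).argmax(); c,_=cv2.findContours((lab==l).astype(np.uint8),0,1)
    yy,xx=np.nonzero(lab==l)
    P=np.array([pix2w(M,a,b,z)[:2] for a,b in zip(xx,yy)])
    (cx,cy),(a,b),ang=cv2.minAreaRect((P*1000).astype(np.float32))
    ev,E=np.linalg.eigh(np.cov(P.T)); d=E[:,1]
    print(k,'mean',P.mean(0).round(4),'rect',round(cx,1),round(cy,1),round(a,1),round(b,1),'ang',round(ang,1),'major deg',round(np.degrees(np.arctan2(d[1],d[0]))%180,1),len(P))
E
```

```text
spool none [ 19  19 150]
tin none [ 16  49 171]
chalk mean [0.461  0.0244] rect 461.5 24.8 31.7 43.1 ang 1.5 major deg 93.2 267
ripper mean [0.6049 0.0573] rect 605.1 57.7 77.9 8.8 ang 88.6 major deg 88.8 129
sdish mean [0.5846 0.3703] rect 584.6 370.4 50.6 51.0 ang 47.9 major deg 86.8 430
tdish mean [0.5818 0.1808] rect 581.8 180.9 89.8 90.2 ang 47.1 major deg 96.3 1272
ctray mean [0.448  0.3698] rect 448.1 369.8 73.3 62.3 ang 65.4 major deg 66.1 908
rtray mean [0.4508 0.1944] rect 451.0 194.4 141.4 38.5 ang 82.4 major deg 82.5 1059
```

Emit:
arm_command(
  xyz=[
    [0.358, -0.534, -0.043],
    [0.358, -0.534, -0.043],
    [0.358, -0.534, -0.043],
    [0.358, -0.534, -0.043],
    [0.358, -0.534, -0.043],
    [0.358, -0.534, -0.043],
    [0.358, -0.534, -0.043],
    [0.358, -0.534, -0.043],
    [0.358, -0.534, -0.043],
    [0.358, -0.534, -0.043],
    [0.358, -0.534, -0.043],
    [0.358, -0.534, -0.043],
    [0.358, -0.534, -0.043],
    [0.358, -0.534, -0.043],
    [0.358, -0.534, -0.043],
    [0.358, -0.534, -0.043],
    [0.358, -0.534, -0.043],
    [0.358, -0.534, -0.043],
    [0.358, -0.534, -0.043],
    [0.358, -0.534, -0.043],
  ],
  rot=[
    [0, 0, -1.187],
    [0, 0, -1.187],
    [0, 0, -1.187],
    [0, 0, -1.187],
    [0, 0, -1.187],
    [0, 0, -1.187],
    [0, 0, -1.187],
    [0, 0, -1.187],
    [0, 0, -1.187],
    [0, 0, -1.187],
    [0, 0, -1.187],
    [0, 0, -1.187],
    [0, 0, -1.187],
    [0, 0, -1.187],
    [0, 0, -1.187],
    [0, 0, -1.187],
    [0, 0, -1.187],
    [0, 0, -1.187],
    [0, 0, -1.187],
    [0, 0, -1.187],
  ],
  grip=0.5,
  squeeze=15,
)

```text
time: 2.77
ee_pos: [0.6049, 0.0416, 0.1797]
eef_rot: [0.714, 0.7, 0.0, -0.0]
ft_force: [-0.5, -0.3, -0.1]
width: 0.0435
grip_force: 0.0
```

```bash
cat >> h.py <<'E'
def st():
    s=r.read_state(); q=s['eef_rot']; from scipy.spatial.transform import Rotation as R
    m=R.from_quat(q).as_matrix()
    print('t',round(s['time'],2),'tcp',np.round(s['ee_pos'],4),'yaw',round(np.degrees(np.arctan2(m[1,1],m[0,1])),1),'z',m[:,2].round(3),'w',round(s['width'],4),'gf',round(s['grip_force'],1),'F',np.round(s['ft_force'],1),'j',np.round(s['joint_positions'],2))
def seg(im,M,f,z,near=None):
    hsv=cv2.cvtColor(im,cv2.COLOR_RGB2HSV).astype(int)
    m=f(hsv[...,0],hsv[...,1],hsv[...,2]).astype(np.uint8)
    n,lab,s,c=cv2.connectedComponentsWithStats(m)
    for l in np.argsort(-s[1:,4])[:3]+1:
        if s[l,4]<60: continue
        yy,xx=np.nonzero(lab==l); P=np.array([pix2w(M,a,b,z)[:2]*1000 for a,b in zip(xx,yy)])
        (cx,cy),(a,b),ang=cv2.minAreaRect(P.astype(np.float32)); d=np.linalg.eigh(np.cov(P.T))[1][:,1]
        print('px',s[l],'mean',P.mean(0).round(1),'rect',round(cx,1),round(cy,1),round(a,1),round(b,1),round(ang,1),'major',round(np.degrees(np.arctan2(d[1],d[0]))%180,1))
E
python3 - <<'E'
from h import *
st()
im,M=snap('wrist','w1.png')
for d in r.spot_point('ripper_center','wrist')[:2]: print(d['conf'],w(M,d['at']).round(4))
seg(im,M,lambda H,S,V:((H<10)|(H>170))&(S>120),.006)
E
```

```text
t 2.77 tcp [0.6049 0.0416 0.1797] yaw -1.2 z [-0.     0.001 -1.   ] w 0.0435 gf 0.0 F [-0.5 -0.3 -0.1] j [-0.51  0.33  0.45  1.59 -0.15  1.25 -0.05]
0.7 [0.6059 0.0385 0.0034]
px [319 161   9  82 637] mean [605.6  56.8] rect 605.6 55.8 77.6 7.8 88.8 major 89.1
```

View pics/w1.png

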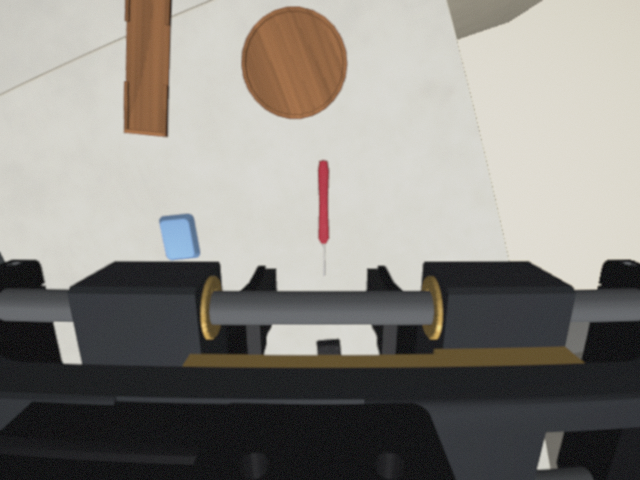

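Emit:
arm_command(
  xyz=[
    [0.0005, 0, -0.04],
    [0.0005, 0, -0.08],
    [0.0005, 0, -0.12],
    [0.0005, 0, -0.15],
    [0.0005, 0, -0.168],
    [0.0005, 0, -0.177],
    [0.0005, 0, -0.177],
    [0.0005, 0, -0.177],
    [0.0005, 0, -0.177],
  ],
  rot=[
    [0, 0, 0],
    [0, 0, 0],
    [0, 0, 0],
    [0, 0, 0],
    [0, 0, 0],
    [0, 0, 0],
    [0, 0, 0],
    [0, 0, 0],
    [0, 0, 0],
  ],
)

```text
time: 3.62
ee_pos: [0.6064, 0.0406, 0.0035]
eef_rot: [0.715, 0.699, 0.001, 0.0]
ft_force: [-0.1, -0.3, -0.7]
width: 0.0433
grip_force: 0.0
```

Emit:
arm_command(
  xyz=[
    [0, 0, 0],
    [0, 0, 0],
    [0, 0, 0],
    [0, 0, 0],
    [0, 0, 0],
    [0, 0, 0],
    [0, 0, 0],
    [0, 0, 0],
    [0, 0, 0.03],
    [0, 0, 0.06],
    [0, 0, 0.06],
    [0, 0, 0.06],
  ],
  rot=[
    [0, 0, 0],
    [0, 0, 0],
    [0, 0, 0],
    [0, 0, 0],
    [0, 0, 0],
    [0, 0, 0],
    [0, 0, 0],
    [0, 0, 0],
    [0, 0, 0],
    [0, 0, 0],
    [0, 0, 0],
    [0, 0, 0],
  ],
  grip=0,
  squeeze=15,
)

```text
time: 4.62
ee_pos: [0.6071, 0.0402, 0.0643]
eef_rot: [0.715, 0.699, 0.002, 0.001]
ft_force: [-0.7, 0.9, -0.1]
width: 0.0106
grip_force: 15.0
```

Emit:
arm_command(
  xyz=[
    [-0.03, 0.03, 0.02],
    [-0.06, 0.06, 0.02],
    [-0.09, 0.09, 0.02],
    [-0.12, 0.12, 0.02],
    [-0.14, 0.14, 0.02],
    [-0.156, 0.154, 0.01],
    [-0.156, 0.154, 0],
    [-0.156, 0.154, -0.02],
    [-0.156, 0.154, -0.035],
    [-0.156, 0.154, -0.045],
    [-0.156, 0.154, -0.05],
    [-0.156, 0.154, -0.05],
    [-0.156, 0.154, -0.05],
  ],
  rot=[
    [0, 0, -0.02],
    [0, 0, -0.04],
    [0, 0, -0.06],
    [0, 0, -0.08],
    [0, 0, -0.1],
    [0, 0, -0.115],
    [0, 0, -0.115],
    [0, 0, -0.115],
    [0, 0, -0.115],
    [0, 0, -0.115],
    [0, 0, -0.115],
    [0, 0, -0.115],
    [0, 0, -0.115],
  ],
)

```text
time: 5.7
ee_pos: [0.45, 0.1937, 0.0126]
eef_rot: [0.754, 0.657, -0.0, 0.0]
ft_force: [-0.1, 0.6, -0.3]
width: 0.0106
grip_force: 15.0
```

```bash
python3 - <<'E'
from h import *
st()
im,M=snap('top')
seg(im[250:300,180:260],dict(M,cx=M['cx']-180,cy=M['cy']-250),lambda H,S,V:((H<10)|(H>170))&(S>150),.02)
E
```

```text
t 5.7 tcp [0.45   0.1937 0.0126] yaw -7.9 z [-0. -0. -1.] w 0.0106 gf 15.0 F [-0.1  0.6 -0.3] j [-0.82  0.28  0.35  2.04 -0.13  0.84 -0.53]
```

Emit:
arm_command(
  xyz=[
    [0, 0, -0.002],
    [0, 0, -0.004],
    [0, 0, -0.0045],
    [0, 0, -0.0045],
    [0, 0, -0.0045],
  ],
  rot=[
    [0, 0, 0],
    [0, 0, 0],
    [0, 0, 0],
    [0, 0, 0],
    [0, 0, 0],
  ],
)

```text
time: 6.17
ee_pos: [0.4498, 0.194, 0.0082]
eef_rot: [0.754, 0.657, 0.0, 0.0]
ft_force: [-0.3, -0.3, -0.9]
width: 0.0111
grip_force: 15.0
```

Emit:
arm_command(
  xyz=[
    [0, 0, 0],
    [0, 0, 0],
    [0, 0, 0],
    [0, 0, 0],
    [0, 0, 0],
    [0, 0, 0.03],
    [0, 0, 0.07],
    [0, 0, 0.11],
    [0.003, -0.03, 0.15],
    [0.006, -0.07, 0.17],
    [0.01, -0.11, 0.17],
    [0.01, -0.15, 0.17],
    [0.01, -0.19, 0.17],
    [0.01, -0.215, 0.17],
    [0.01, -0.224, 0.17],
    [0.01, -0.224, 0.17],
    [0.01, -0.224, 0.17],
  ],
  rot=[
    [0, 0, 0],
    [0, 0, 0],
    [0, 0, 0],
    [0, 0, 0],
    [0, 0, 0],
    [0, 0, 0],
    [0, 0, 0],
    [0, 0, 0],
    [0, 0, 0.08],
    [0, 0, 0.17],
    [0, 0, 0.17],
    [0, 0, 0.17],
    [0, 0, 0.17],
    [0, 0, 0.17],
    [0, 0, 0.17],
    [0, 0, 0.17],
    [0, 0, 0.17],
  ],
  grip=0.3,
)

```text
time: 7.58
ee_pos: [0.4598, -0.0293, 0.1781]
eef_rot: [0.696, 0.718, 0.0, -0.0]
ft_force: [-1.2, 0.2, -0.8]
width: 0.0265
grip_force: 0.0
```

```bash
python3 - <<'E'
from h import *
st()
im,M=snap('wrist','w2.png')
for l in ['chalk_center','ripper_center','ripper_tray_floor']:
  for d in r.spot_point(l,'wrist')[:1]: print(l,d['conf'],w(M,d['at']).round(4))
seg(im,M,lambda H,S,V:((H<10)|(H>170))&(S>160),.010)
seg(im,M,lambda H,S,V:(H>90)&(H<130)&(S>80)&(V>120),.004)
seg(im,M,lambda H,S,V:(H<22)&(S>100)&(V>60),.006)
E
```

```text
t 7.58 tcp [ 0.4598 -0.0293  0.1781] yaw 1.8 z [ 0.  0. -1.] w 0.0265 gf 0.0 F [-1.2  0.2 -0.8] j [-0.62 -0.03  0.58  1.96  0.02  1.2  -0.01]
chalk_center 0.95 [0.4634 0.0274 0.0043]
px [ 309  137   37   48 1643] mean [461.8  24.3] rect 461.9 24.0 32.9 42.8 4.5 major 93.3
px [ 19  56  21  17 153] mean [187.2 104.8] rect 187.8 105.7 11.8 20.5 67.8 major 149.4
px [ 33  40  14  18 110] mean [198.7 117.1] rect 197.8 118.8 12.7 14.2 4.5 major 62.3
px [ 142  348  400   20 5346] mean [ 501.1 -183. ] rect 486.3 -181.5 437.2 22.3 1.9 major 2.4
px [ 423    0  100   40 2936] mean [582.9 152.1] rect 583.4 149.4 86.8 31.8 3.7 major 3.8
px [ 287    0   50   49 1876] mean [445.  140.6] rect 444.5 142.2 39.1 37.7 82.3 major 25.5
```

View pics/w2.png

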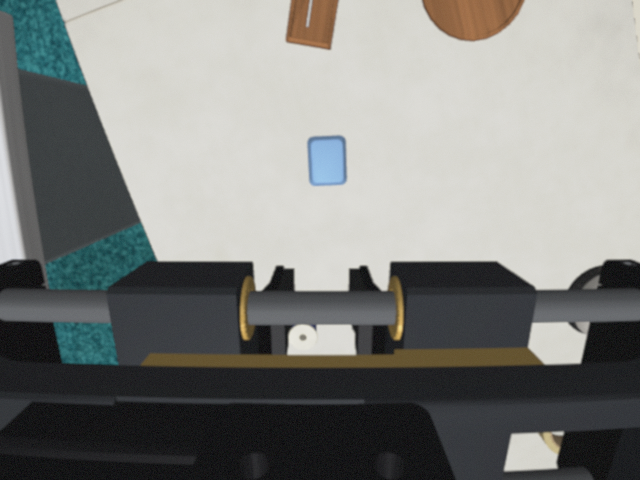

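Emit:
arm_command(
  xyz=[
    [0.002, 0.04, -0.02],
    [0.002, 0.054, -0.06],
    [0.002, 0.054, -0.1],
    [0.002, 0.054, -0.135],
    [0.002, 0.054, -0.16],
    [0.002, 0.054, -0.172],
    [0.002, 0.054, -0.1765],
    [0.002, 0.054, -0.1765],
    [0.002, 0.054, -0.1765],
  ],
  rot=[
    [0, 0, 0.035],
    [0, 0, 0.035],
    [0, 0, 0.035],
    [0, 0, 0.035],
    [0, 0, 0.035],
    [0, 0, 0.035],
    [0, 0, 0.035],
    [0, 0, 0.035],
    [0, 0, 0.035],
  ],
  grip=0.7,
)

```text
time: 8.53
ee_pos: [0.4618, 0.0249, 0.0017]
eef_rot: [0.683, 0.731, -0.0, -0.0]
ft_force: [0.7, -0.6, 1.3]
width: 0.06
grip_force: 0.0
```

Emit:
arm_command(
  xyz=[
    [0, 0, 0],
    [0, 0, 0],
    [0, 0, 0],
    [0, 0, 0],
    [0, 0, 0],
    [0, 0, 0],
    [0, 0, 0],
    [0, 0, 0],
  ],
  rot=[
    [0, 0, 0],
    [0, 0, 0],
    [0, 0, 0],
    [0, 0, 0],
    [0, 0, 0],
    [0, 0, 0],
    [0, 0, 0],
    [0, 0, 0],
  ],
  grip=0,
  squeeze=12,
)

```text
time: 9.2
ee_pos: [0.4618, 0.024, 0.0016]
eef_rot: [0.683, 0.73, 0.0, 0.0]
ft_force: [-0.6, 0.6, -0.1]
width: 0.0342
grip_force: 10.7
```

Emit:
arm_command(
  xyz=[
    [0, 0, 0.01],
    [0, 0, 0.02],
    [0, 0, 0.04],
    [0, 0, 0.06],
    [0, 0, 0.06],
    [0, 0, 0.06],
  ],
  rot=[
    [0, 0, 0],
    [0, 0, 0],
    [0, 0, 0],
    [0, 0, 0],
    [0, 0, 0],
    [0, 0, 0],
  ],
)

```text
time: 9.7
ee_pos: [0.4629, 0.0243, 0.0632]
eef_rot: [0.683, 0.73, 0.002, 0.001]
ft_force: [-0.2, -0.6, -0.3]
width: 0.034
grip_force: 10.6
```

```bash
python3 - <<'E'
from h import *
st()
im,M=snap('scene','s1.png')
u,v=map(int,w2pix(M,[.462,.024,.06])); c=im[v-80:v+80,u-120:u+120,::-1]
cv2.imwrite('pics/s1c.png',cv2.resize(c,None,fx=3,fy=3,interpolation=2))
E
```

```text
t 9.7 tcp [0.4629 0.0243 0.0632] yaw 3.8 z [ 0.003  0.001 -1.   ] w 0.034 gf 10.6 F [-0.2 -0.6 -0.3] j [-0.66  0.14  0.54  2.08 -0.09  0.94  0.  ]
```

View pics/s1c.png

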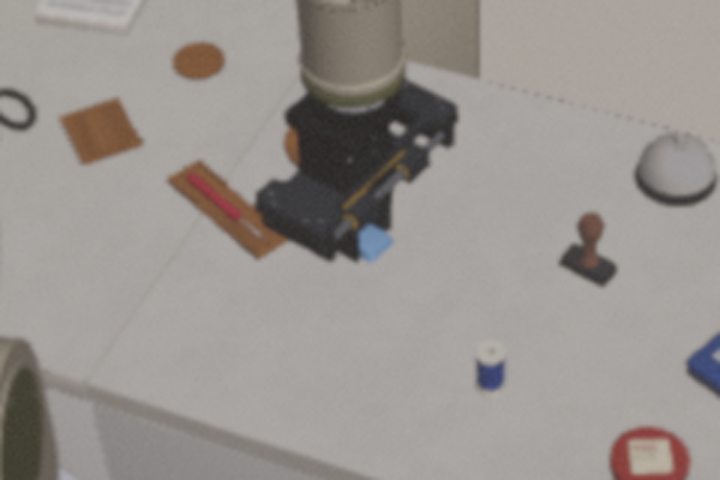

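Emit:
arm_command(
  xyz=[
    [0, 0.03, 0.02],
    [0, 0.06, 0.02],
    [0, 0.1, 0.02],
    [-0.005, 0.14, 0.02],
    [-0.005, 0.18, 0.02],
    [-0.01, 0.22, 0.02],
    [-0.01, 0.26, 0.02],
    [-0.015, 0.3, 0.02],
    [-0.015, 0.33, 0.02],
    [-0.015, 0.3455, 0.01],
    [-0.015, 0.3455, -0.01],
    [-0.015, 0.3455, -0.03],
    [-0.015, 0.3455, -0.045],
    [-0.015, 0.3455, -0.05],
    [-0.015, 0.3455, -0.05],
    [-0.015, 0.3455, -0.05],
  ],
  rot=[
    [0, 0, -0.05],
    [0, 0, -0.1],
    [0, 0, -0.15],
    [0, 0, -0.2],
    [0, 0, -0.25],
    [0, 0, -0.3],
    [0, 0, -0.35],
    [0, 0, -0.4],
    [0, 0, -0.45],
    [0, 0, -0.494],
    [0, 0, -0.494],
    [0, 0, -0.494],
    [0, 0, -0.494],
    [0, 0, -0.494],
    [0, 0, -0.494],
    [0, 0, -0.494],
  ],
)

```text
time: 11.08
ee_pos: [0.4469, 0.3693, 0.0117]
eef_rot: [0.841, 0.541, -0.0, 0.0]
ft_force: [-0.8, 0.2, -0.5]
width: 0.0344
grip_force: 10.6
```

Emit:
arm_command(
  xyz=[
    [0, 0, -0.003],
    [0, 0, -0.006],
    [0, 0, -0.0065],
    [0, 0, -0.0065],
    [0, 0, -0.0065],
  ],
  rot=[
    [0, 0, 0],
    [0, 0, 0],
    [0, 0, 0],
    [0, 0, 0],
    [0, 0, 0],
  ],
)

```text
time: 11.5
ee_pos: [0.4471, 0.3698, 0.0055]
eef_rot: [0.841, 0.541, 0.0, -0.0]
ft_force: [0.6, -0.0, 1.9]
width: 0.0341
grip_force: 11.2
```

Emit:
arm_command(
  xyz=[
    [0, 0, 0],
    [0, 0, 0],
    [0, 0, 0],
    [0, 0, 0],
    [0, 0, 0],
    [0, 0, 0.03],
    [0, 0, 0.07],
    [0, 0, 0.11],
    [0, -0.03, 0.15],
    [0, -0.557, 0.175],
    [0, -0.557, 0.175],
    [0, -0.557, 0.175],
    [0, -0.557, 0.175],
    [0, -0.557, 0.175],
    [0, -0.557, 0.175],
    [0, -0.557, 0.175],
    [0, -0.557, 0.175],
    [0, -0.557, 0.175],
    [0, -0.557, 0.175],
    [0, -0.557, 0.175],
  ],
  rot=[
    [0, 0, 0],
    [0, 0, 0],
    [0, 0, 0],
    [0, 0, 0],
    [0, 0, 0],
    [0, 0, 0],
    [0, 0, 0],
    [0, 0, 0],
    [0, 0, 0.06],
    [0, 0, 0.428],
    [0, 0, 0.428],
    [0, 0, 0.428],
    [0, 0, 0.428],
    [0, 0, 0.428],
    [0, 0, 0.428],
    [0, 0, 0.428],
    [0, 0, 0.428],
    [0, 0, 0.428],
    [0, 0, 0.428],
    [0, 0, 0.428],
  ],
  grip=0.65,
)

```text
time: 13.17
ee_pos: [0.4462, -0.115, 0.176]
eef_rot: [0.707, 0.707, 0.001, 0.0]
ft_force: [1.5, 0.7, 0.2]
width: 0.0566
grip_force: 0.0
```

Emit:
arm_command(
  xyz=[
    [0, -0.08, 0],
    [0, -0.08, 0],
    [0, -0.08, 0],
    [0, -0.08, 0],
  ],
  rot=[
    [0, 0, 0],
    [0, 0, 0],
    [0, 0, 0],
    [0, 0, 0],
  ],
)

```text
time: 13.5
ee_pos: [0.4461, -0.1952, 0.1757]
eef_rot: [0.708, 0.706, -0.0, 0.0]
ft_force: [0.7, 1.9, 0.3]
width: 0.0562
grip_force: 0.0
```

```bash
python3 - <<'E'
from h import *
st()
im,M=snap('wrist','w3.png')
for d in r.spot_point('spool_center','wrist')[:2]: print(d['conf'],w(M,d['at']).round(4),np.round(w2pix(M,w(M,d['at']))))
im,M=snap('top','t2.png')
seg(im,M,lambda H,S,V:(H>90)&(H<130)&(S>70)&(V>120),.008)
E
```

```text
t 13.5 tcp [ 0.4461 -0.1952  0.1757] yaw -0.2 z [-0.    -0.001 -1.   ] w 0.0562 gf 0.0 F [0.7 1.9 0.3] j [-0.53  0.05  0.88  1.92 -0.04  1.2   0.36]
0.59 [ 0.4451 -0.1337  0.021 ] [321. 152.]
px [133 257  22  20 270] mean [444.9 370. ] rect 445.1 370.1 43.5 30.6 64.9 major 65.2
```

View pics/w3.png

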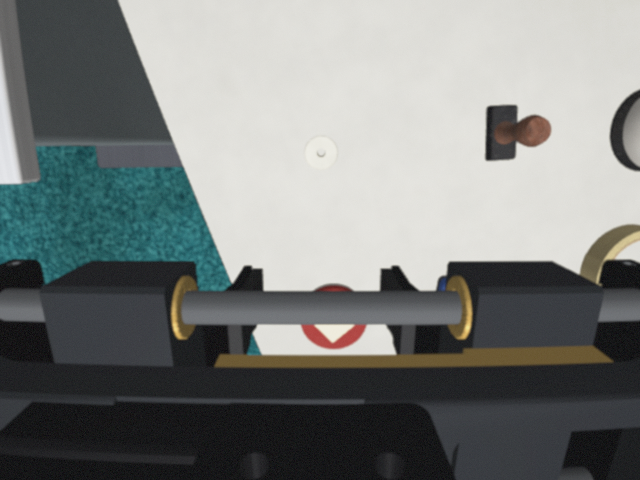

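```bash
python3 - <<'E'
from h import *
M=r.camera_model('wrist'); print(pix2w(M,321,153,.046)); 
for u,v in[(304,153),(339,153),(321,136),(321,171)]: print(pix2w(M,u,v,.046))
M=r.camera_model('top'); print(pix2w(M,100+510/1.9,160+213/1.9,.046))
E
```

```text
[ 0.44521785 -0.13092205  0.046     ]
[ 0.43162527 -0.13094979  0.046     ]
[ 0.45960882 -0.13087446  0.046     ]
[ 0.44518435 -0.11772567  0.046     ]
[ 0.44525397 -0.14517176  0.046     ]
[ 0.44337785 -0.13294404  0.046     ]
```

Emit:
arm_command(
  xyz=[
    [-0.001, 0.04, 0],
    [-0.001, 0.064, -0.02],
    [-0.001, 0.064, -0.05],
    [-0.001, 0.064, -0.09],
    [-0.001, 0.064, -0.13],
    [-0.001, 0.064, -0.16],
    [-0.001, 0.064, -0.171],
    [-0.001, 0.064, -0.171],
    [-0.001, 0.064, -0.171],
  ],
  rot=[
    [0, 0, 0],
    [0, 0, 0],
    [0, 0, 0],
    [0, 0, 0],
    [0, 0, 0],
    [0, 0, 0],
    [0, 0, 0],
    [0, 0, 0],
    [0, 0, 0],
  ],
)

```text
time: 14.4
ee_pos: [0.4453, -0.1277, 0.0039]
eef_rot: [0.706, 0.708, -0.001, -0.001]
ft_force: [-0.9, -0.2, 0.5]
width: 0.0564
grip_force: 0.0
```

Emit:
arm_command(
  xyz=[
    [0, 0, 0],
    [0, 0, 0],
    [0, 0, 0],
    [0, 0, 0],
    [0, 0, 0],
    [0, 0, 0],
    [0, 0, 0],
    [0, 0, 0],
    [0, 0, 0],
    [0, 0, 0],
    [0, 0, 0.01],
    [0, 0, 0.03],
    [0, 0, 0.06],
    [0, 0, 0.08],
    [0, 0, 0.08],
    [0, 0, 0.08],
  ],
  rot=[
    [0, 0, 0],
    [0, 0, 0],
    [0, 0, 0],
    [0, 0, 0],
    [0, 0, 0],
    [0, 0, 0],
    [0, 0, 0],
    [0, 0, 0],
    [0, 0, 0],
    [0, 0, 0],
    [0, 0, 0],
    [0, 0, 0],
    [0, 0, 0],
    [0, 0, 0],
    [0, 0, 0],
    [0, 0, 0],
  ],
  grip=0,
  squeeze=12,
)

```text
time: 15.73
ee_pos: [0.4465, -0.1289, 0.0857]
eef_rot: [0.707, 0.708, 0.001, 0.001]
ft_force: [-0.1, -0.2, -0.1]
width: 0.023
grip_force: 12.0
```

```bash
python3 - <<'E'
from h import *
st()
im,M=snap('scene','s2.png')
u,v=map(int,w2pix(M,[.445,-.13,.08])); c=im[v-60:v+60,u-80:u+80,::-1]
cv2.imwrite('pics/s2c.png',cv2.resize(c,None,fx=4,fy=4,interpolation=2))
E
```

```text
t 15.73 tcp [ 0.4465 -0.1289  0.0857] yaw 0.1 z [ 0.003  0.001 -1.   ] w 0.023 gf 12.0 F [-0.1 -0.2 -0.1] j [-0.6   0.13  0.84  2.07 -0.11  0.99  0.3 ]
```

View pics/s2c.png

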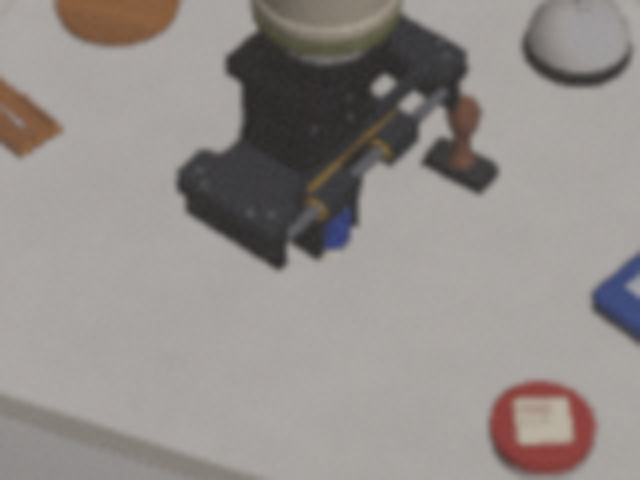

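```bash
python3 - <<'E'
from h import *
im,M=snap('wrist','w4.png')
cv2.imwrite('pics/w4c.png',cv2.resize(im[240:400,220:440,::-1],None,fx=3.5,fy=3.5,interpolation=2))
E
```

```text
(no output)
```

View pics/w4c.png

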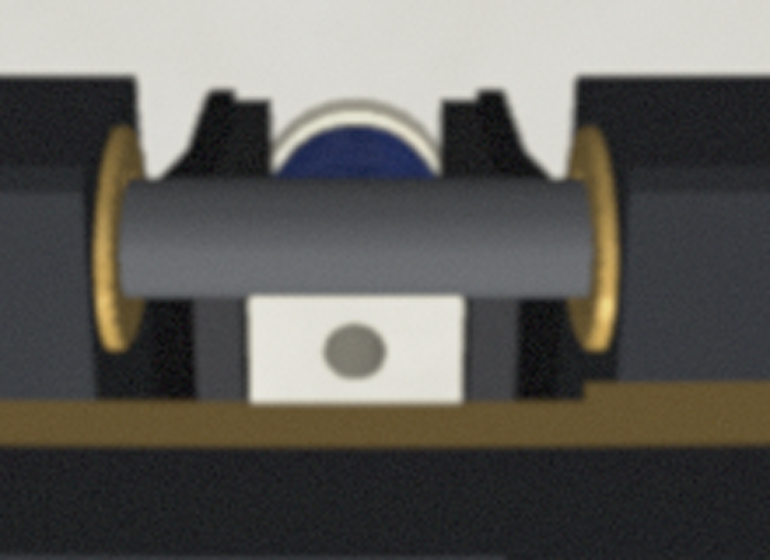

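Emit:
arm_command(
  xyz=[
    [0, 0, 0.02],
    [0.005, 0.02, 0.03],
    [0.015, 0.05, 0.03],
    [0.025, 0.085, 0.03],
    [0.035, 0.12, 0.03],
    [0.045, 0.155, 0.03],
    [0.055, 0.19, 0.03],
    [0.065, 0.225, 0.03],
    [0.075, 0.26, 0.03],
    [0.085, 0.295, 0.03],
    [0.095, 0.33, 0.03],
    [0.105, 0.365, 0.03],
    [0.115, 0.4, 0.03],
    [0.125, 0.435, 0.03],
    [0.132, 0.47, 0.03],
    [0.138, 0.49, 0.02],
    [0.138, 0.501, 0],
    [0.138, 0.501, -0.03],
    [0.138, 0.501, -0.05],
    [0.138, 0.501, -0.06],
  ],
  rot=[
    [0, 0, 0],
    [0, 0, 0],
    [0, 0, 0],
    [0, 0, 0],
    [0, 0, 0],
    [0, 0, 0],
    [0, 0, 0],
    [0, 0, 0],
    [0, 0, 0],
    [0, 0, 0],
    [0, 0, 0],
    [0, 0, 0],
    [0, 0, 0],
    [0, 0, 0],
    [0, 0, 0],
    [0, 0, 0],
    [0, 0, 0],
    [0, 0, 0],
    [0, 0, 0],
    [0, 0, 0],
  ],
)

```text
time: 17.5
ee_pos: [0.5814, 0.3705, 0.0193]
eef_rot: [0.707, 0.707, -0.004, -0.0]
ft_force: [-0.5, -0.8, -1.1]
width: 0.0231
grip_force: 12.0
```

Emit:
arm_command(
  xyz=[
    [0, 0, 0],
    [0, 0, 0],
    [0, 0, 0],
  ],
  rot=[
    [0, 0, 0],
    [0, 0, 0],
    [0, 0, 0],
  ],
)

```text
time: 17.75
ee_pos: [0.5847, 0.3721, 0.0259]
eef_rot: [0.707, 0.707, 0.001, 0.0]
ft_force: [0.3, 0.7, -0.5]
width: 0.023
grip_force: 12.0
```

Emit:
arm_command(
  xyz=[
    [0, 0, -0.005],
    [0, 0, -0.01],
    [0, 0, -0.014],
    [0, 0, -0.0165],
    [0, 0, -0.0165],
    [0, 0, -0.0165],
    [0, 0, -0.0165],
  ],
  rot=[
    [0, 0, 0],
    [0, 0, 0],
    [0, 0, 0],
    [0, 0, 0],
    [0, 0, 0],
    [0, 0, 0],
    [0, 0, 0],
  ],
)

```text
time: 18.33
ee_pos: [0.5839, 0.3722, 0.0086]
eef_rot: [0.707, 0.707, 0.0, -0.0]
ft_force: [-2.3, -0.6, 5.8]
width: 0.0234
grip_force: 12.2
```

Emit:
arm_command(
  xyz=[
    [0, 0, 0],
    [0, 0, 0],
    [0, 0, 0],
    [0, 0, 0],
    [0, 0, 0],
    [0, 0, 0.02],
    [0, 0, 0.05],
    [0, 0, 0.09],
    [0, 0, 0.13],
    [0, 0, 0.165],
    [-0.01, -0.04, 0.17],
    [-0.02, -0.08, 0.17],
    [-0.02, -0.08, 0.17],
  ],
  rot=[
    [0, 0, 0],
    [0, 0, 0],
    [0, 0, 0],
    [0, 0, 0],
    [0, 0, 0],
    [0, 0, 0],
    [0, 0, 0],
    [0, 0, 0],
    [0, 0, 0],
    [0, 0, 0],
    [0, 0, 0],
    [0, 0, 0],
    [0, 0, 0],
  ],
  grip=0.6,
)

```text
time: 19.42
ee_pos: [0.5641, 0.2823, 0.1788]
eef_rot: [0.71, 0.704, -0.001, 0.001]
ft_force: [1.1, -2.1, 0.2]
width: 0.0523
grip_force: 0.0
```

```bash
python3 - <<'E'
from h import *
st()
im,M=snap('wrist','w5.png')
for l in ['spool_center','spool_dish_floor','chalk_center','chalk_tray_floor','ripper_center','ripper_tray_floor']:
  for d in r.spot_point(l,'wrist')[:1]: print(l,d['conf'],w(M,d['at']).round(4),np.round(w2pix(M,w(M,d['at']))))
E
```

```text
t 19.42 tcp [0.5641 0.2823 0.1788] yaw -0.5 z [-0.    -0.003 -1.   ] w 0.0523 gf 0.0 F [ 1.1 -2.1  0.2] j [-0.99  0.41  0.6   1.53 -0.23  1.27 -0.37]
spool_center 0.7 [0.5862 0.3662 0.0266] [348. 124.]
spool_dish_floor 0.61 [0.5842 0.3729 0.0032] [344. 118.]
chalk_center 0.71 [0.4458 0.3694 0.006 ] [192. 124.]
ripper_center 0.63 [0.585  0.3682 0.0252] [347. 122.]
ripper_tray_floor 0.75 [0.4487 0.1926 0.006 ] [211. 303.]
```

View pics/w5.png

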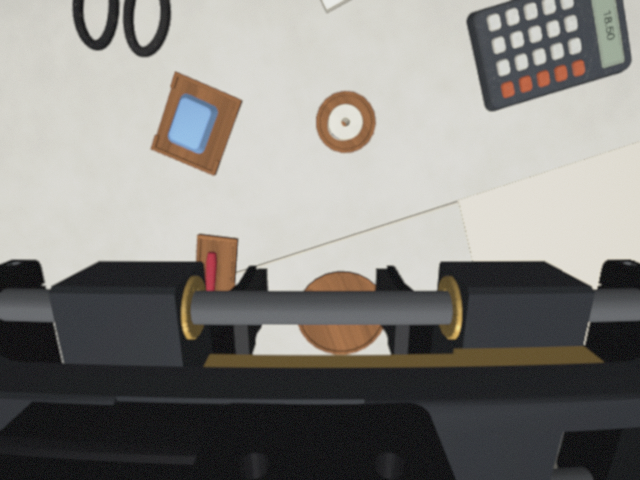

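Emit:
arm_command(
  xyz=[
    [-0.107, -0.637, 0],
    [-0.107, -0.637, 0],
    [-0.107, -0.637, 0],
    [-0.107, -0.637, 0],
    [-0.107, -0.637, 0],
    [-0.107, -0.637, 0],
    [-0.107, -0.637, 0],
    [-0.107, -0.637, 0],
    [-0.107, -0.637, 0],
    [-0.107, -0.637, 0],
    [-0.107, -0.637, 0],
    [-0.107, -0.637, 0],
    [-0.107, -0.637, 0],
    [-0.107, -0.637, 0],
    [-0.107, -0.637, 0],
    [-0.107, -0.637, 0],
    [-0.107, -0.637, 0],
    [-0.107, -0.637, 0],
    [-0.107, -0.637, 0],
    [-0.107, -0.637, 0],
  ],
  rot=[
    [0, 0, 0],
    [0, 0, 0],
    [0, 0, 0],
    [0, 0, 0],
    [0, 0, 0],
    [0, 0, 0],
    [0, 0, 0],
    [0, 0, 0],
    [0, 0, 0],
    [0, 0, 0],
    [0, 0, 0],
    [0, 0, 0],
    [0, 0, 0],
    [0, 0, 0],
    [0, 0, 0],
    [0, 0, 0],
    [0, 0, 0],
    [0, 0, 0],
    [0, 0, 0],
    [0, 0, 0],
  ],
  grip=1,
)

```text
time: 21.43
ee_pos: [0.4578, -0.3435, 0.178]
eef_rot: [0.706, 0.708, 0.0, -0.0]
ft_force: [-0.0, 0.1, -1.7]
width: 0.0869
grip_force: 0.0
```

```bash
python3 - <<'E'
from h import *
st()
im,M=snap('wrist','w6.png')
for d in r.spot_point('tin_center','wrist')[:2]: print(d['conf'],w(M,d['at']).round(4),np.round(w2pix(M,w(M,d['at']))))
hsv=cv2.cvtColor(im,cv2.COLOR_RGB2HSV)
seg(im,M,lambda H,S,V:((H<8)|(H>172))&(S>120)&(V>80),.022)
im,M=snap('top','t3.png')
seg(im,M,lambda H,S,V:((H<8)|(H>172))&(S>110)&(V>60),.022)
E
```

```text
t 21.43 tcp [ 0.4578 -0.3435  0.178 ] yaw 0.2 z [ 0.     0.001 -1.   ] w 0.0869 gf 0.0 F [-0.   0.1 -1.7] j [-0.2   0.34  0.94  1.7  -0.29  1.24  0.81]
0.9 [ 0.474  -0.4046  0.0073] [339. 278.]
0.78 [ 0.4566 -0.2933  0.0097] [322. 164.]
px [ 286  129   72   73 2441] mean [ 456.4 -293.3] rect 456.5 -294.0 62.6 62.5 0.2 major 68.3
px [  32  101   46   30 1040] mean [781.6 584. ] rect 781.8 583.4 59.0 93.7 10.6 major 99.0
px [ 37 156  46  27 446] mean [659.5 562.2] rect 658.7 563.7 24.9 99.1 26.9 major 116.6
px [613 238  27  37 439] mean [ 502.  -708.4] rect 498.3 -715.6 74.6 45.9 45.3 major 28.3
```

View pics/w6.png

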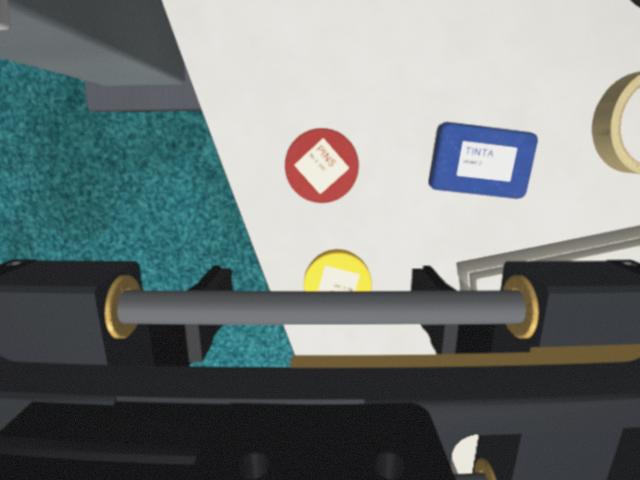

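Emit:
arm_command(
  xyz=[
    [-0.001, 0.04, 0],
    [-0.001, 0.051, -0.03],
    [-0.001, 0.051, -0.06],
    [-0.001, 0.051, -0.095],
    [-0.001, 0.051, -0.13],
    [-0.001, 0.051, -0.155],
    [-0.001, 0.051, -0.168],
    [-0.001, 0.051, -0.168],
    [-0.001, 0.051, -0.168],
    [-0.001, 0.051, -0.168],
  ],
  rot=[
    [0, 0, 0],
    [0, 0, 0],
    [0, 0, 0],
    [0, 0, 0],
    [0, 0, 0],
    [0, 0, 0],
    [0, 0, 0],
    [0, 0, 0],
    [0, 0, 0],
    [0, 0, 0],
  ],
)

```text
time: 22.42
ee_pos: [0.4569, -0.2946, 0.0118]
eef_rot: [0.707, 0.708, 0.0, 0.001]
ft_force: [0.1, 0.0, 0.9]
width: 0.0872
grip_force: 0.0
```

Emit:
arm_command(
  xyz=[
    [0, 0, 0],
    [0, 0, 0],
    [0, 0, 0],
    [0, 0, 0],
    [0, 0, 0],
    [0, 0, 0],
    [0, 0, 0],
    [0, 0, 0.01],
    [0, 0, 0.03],
    [0, 0, 0.06],
    [0, 0, 0.08],
    [0, 0, 0.08],
    [0, 0, 0.08],
    [0, 0, 0.08],
  ],
  rot=[
    [0, 0, 0],
    [0, 0, 0],
    [0, 0, 0],
    [0, 0, 0],
    [0, 0, 0],
    [0, 0, 0],
    [0, 0, 0],
    [0, 0, 0],
    [0, 0, 0],
    [0, 0, 0],
    [0, 0, 0],
    [0, 0, 0],
    [0, 0, 0],
    [0, 0, 0],
  ],
  grip=0,
  squeeze=20,
)

```text
time: 23.58
ee_pos: [0.4554, -0.2936, 0.0897]
eef_rot: [0.707, 0.708, 0.0, -0.0]
ft_force: [-0.4, -0.5, -0.8]
width: 0.065
grip_force: 20.0
```

Emit:
arm_command(
  xyz=[
    [0, 0, 0.02],
    [0, 0.02, 0.03],
    [0, 0.05, 0.03],
    [0, 0.085, 0.03],
    [0, 0.12, 0.03],
    [0, 0.155, 0.03],
    [0, 0.19, 0.03],
    [0.01, 0.225, 0.03],
    [0.03, 0.26, 0.03],
    [0.05, 0.295, 0.03],
    [0.07, 0.33, 0.03],
    [0.09, 0.365, 0.03],
    [0.105, 0.4, 0.03],
    [0.117, 0.435, 0.03],
    [0.1275, 0.46, 0.02],
    [0.1275, 0.4745, 0],
    [0.1275, 0.4745, -0.03],
    [0.1275, 0.4745, -0.05],
    [0.1275, 0.4745, -0.055],
    [0.1275, 0.4745, -0.055],
  ],
  rot=[
    [0, 0, 0],
    [0, 0, 0],
    [0, 0, 0],
    [0, 0, 0],
    [0, 0, 0],
    [0, 0, 0],
    [0, 0, 0],
    [0, 0, 0],
    [0, 0, 0],
    [0, 0, 0],
    [0, 0, 0],
    [0, 0, 0],
    [0, 0, 0],
    [0, 0, 0],
    [0, 0, 0],
    [0, 0, 0],
    [0, 0, 0],
    [0, 0, 0],
    [0, 0, 0],
    [0, 0, 0],
  ],
)

```text
time: 25.25
ee_pos: [0.5817, 0.1796, 0.0328]
eef_rot: [0.707, 0.707, -0.002, -0.001]
ft_force: [0.2, -0.4, -0.2]
width: 0.0652
grip_force: 20.0
```

Emit:
arm_command(
  xyz=[
    [0, 0, 0],
    [0, 0, 0],
    [0, 0, -0.005],
    [0, 0, -0.01],
    [0, 0, -0.015],
    [0, 0, -0.017],
    [0, 0, -0.017],
    [0, 0, -0.017],
  ],
  rot=[
    [0, 0, 0],
    [0, 0, 0],
    [0, 0, 0],
    [0, 0, 0],
    [0, 0, 0],
    [0, 0, 0],
    [0, 0, 0],
    [0, 0, 0],
  ],
)

```text
time: 25.92
ee_pos: [0.5832, 0.1804, 0.018]
eef_rot: [0.707, 0.707, -0.0, 0.0]
ft_force: [-0.5, 0.2, -0.2]
width: 0.065
grip_force: 20.0
```

No contact yet; lower 2 mm more, then release and rise clear.

Emit:
arm_command(
  xyz=[
    [0, 0, -0.0015],
    [0, 0, -0.0025],
    [0, 0, -0.0025],
    [0, 0, -0.0025],
  ],
  rot=[
    [0, 0, 0],
    [0, 0, 0],
    [0, 0, 0],
    [0, 0, 0],
  ],
)

```text
time: 26.25
ee_pos: [0.5833, 0.1805, 0.0156]
eef_rot: [0.707, 0.707, 0.0, 0.0]
ft_force: [0.0, 1.0, -1.8]
width: 0.0649
grip_force: 20.0
```

Emit:
arm_command(
  xyz=[
    [0, 0, 0],
    [0, 0, 0],
    [0, 0, 0],
    [0, 0, 0],
    [0, 0, 0],
    [0, 0, 0.02],
    [0, 0, 0.05],
    [0, 0, 0.09],
    [0, 0, 0.13],
    [0, 0, 0.165],
    [0, -0.04, 0.18],
    [0, -0.08, 0.18],
    [0, -0.12, 0.18],
    [0, -0.16, 0.18],
    [0, -0.16, 0.18],
    [0, -0.16, 0.18],
  ],
  rot=[
    [0, 0, 0],
    [0, 0, 0],
    [0, 0, 0],
    [0, 0, 0],
    [0, 0, 0],
    [0, 0, 0],
    [0, 0, 0],
    [0, 0, 0],
    [0, 0, 0],
    [0, 0, 0],
    [0, 0, 0],
    [0, 0, 0],
    [0, 0, 0],
    [0, 0, 0],
    [0, 0, 0],
    [0, 0, 0],
  ],
  grip=1,
)

```text
time: 27.58
ee_pos: [0.5832, 0.0174, 0.1961]
eef_rot: [0.709, 0.706, 0.0, 0.0]
ft_force: [0.4, -0.2, 0.3]
width: 0.0872
grip_force: 0.0
```

```bash
python3 - <<'E'
from h import *
st()
im,M=snap('top','t4.png')
for l in L:
  for d in r.spot_point(l,'top')[:1]: print(l,round(d['conf'],2),w(M,d['at']).round(4))
seg(im,M,lambda H,S,V:((H<8)|(H>172))&(S>110)&(V>60),.024)
cv2.imwrite('pics/t4c.png',cv2.resize(im[170:310,110:310,::-1],None,fx=4,fy=4,interpolation=2))
M2=M; im,M=snap('wrist','w7.png')
E
```

```text
t 27.58 tcp [0.5832 0.0174 0.1961] yaw -0.2 z [ 0.001  0.    -1.   ] w 0.0872 gf 0.0 F [ 0.4 -0.2  0.3] j [-0.76  0.31  0.8   1.65 -0.23  1.28  0.08]
spool_center 0.51 [0.5825 0.3679 0.0273]
tin_center 0.87 [0.5812 0.1809 0.0174]
chalk_center 0.61 [0.4476 0.374  0.0069]
ripper_center 0.61 [5.874e-01 3.724e-01 2.000e-04]
spool_dish_floor 0.59 [0.5853 0.3705 0.0036]
tin_dish_floor 0.76 [0.5836 0.1753 0.002 ]
chalk_tray_floor 0.59 [0.453  0.3733 0.0035]
stamp_center 0.84 [ 0.6124 -0.115   0.0338]
ink_center 0.64 [ 0.602  -0.2875  0.0054]
px [  32  101   45   30 1037] mean [781. 583.] rect 780.9 583.4 58.9 91.2 11.2 major 99.4
px [613 238  27  38 459] mean [ 501.6 -707.7] rect 497.6 -715.0 76.0 45.8 45.3 major 27.5
px [ 37 156  46  27 441] mean [659.2 561.2] rect 658.3 562.8 24.8 98.9 26.9 major 116.7
```

View pics/t4c.png

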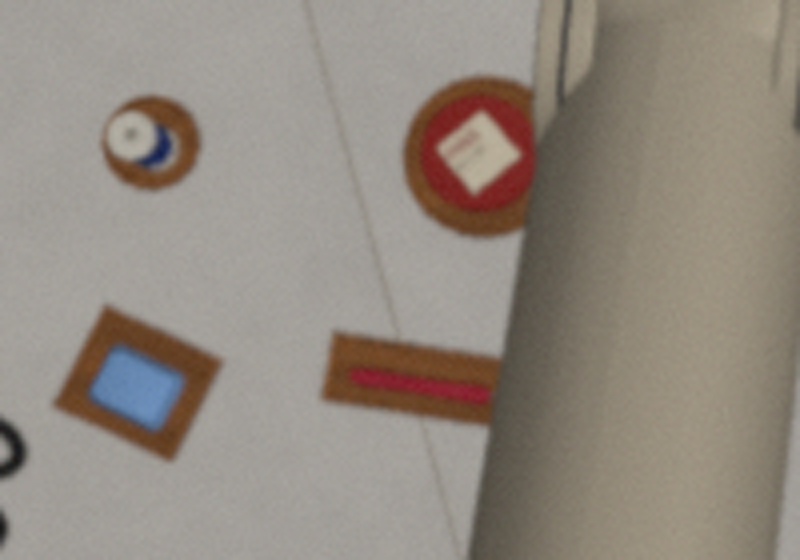

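View pics/w7.png

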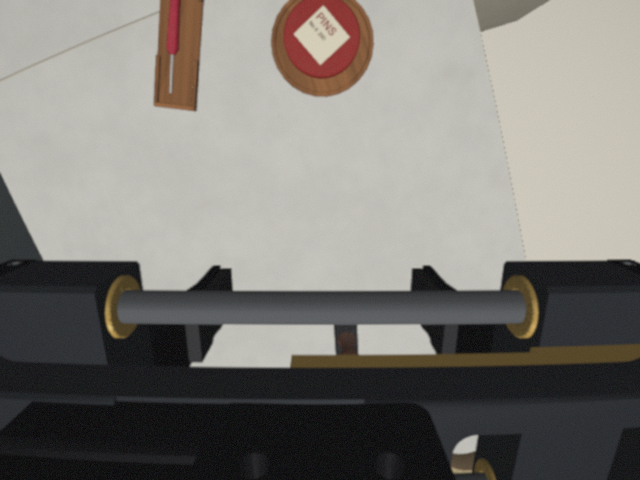

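```bash
python3 - <<'E'
from h import *
M=r.camera_model('top')
print('top',pix2w(M,110+132/4,170+135/4,.05),'dish',pix2w(M,110+152/4,170+142/4,.006))
im,M=snap('scene')
print(w2pix(M,[.5846,.3703,.05]))
u,v=map(int,w2pix(M,[.52,.28,.02])); cv2.imwrite('pics/s3c.png',cv2.resize(im[v-60:v+60,u-80:u+80,::-1],None,fx=5,fy=5,interpolation=2)); print(u,v)
E
```

```text
top [0.58121718 0.36659126 0.05      ] dish [0.58406383 0.36867012 0.006     ]
(np.float64(242.3315690998637), np.float64(176.32734560779556))
249 207
```

View pics/s3c.png

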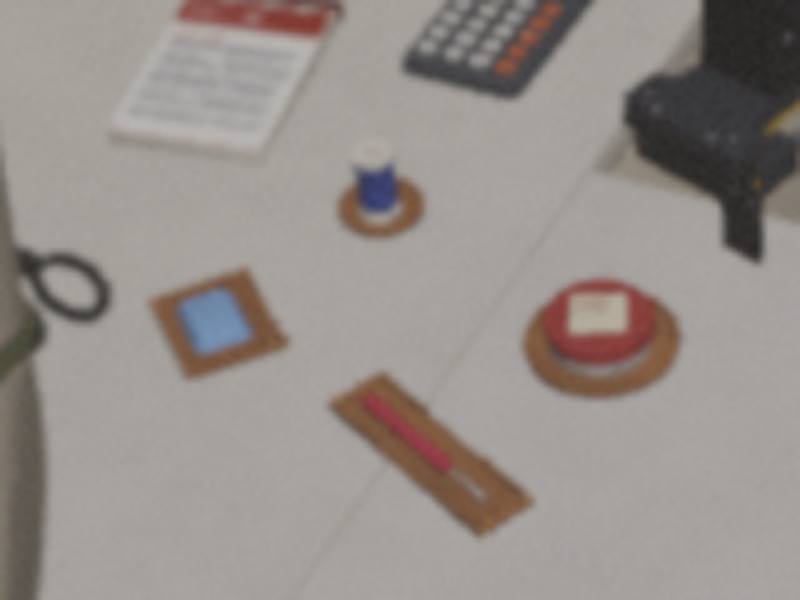

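All four things sit inside their holders: spool (375,180), chalk (215,320), ripper (425,435) and tin (600,320) in the crop. The gripper is well clear of them.

```bash
python3 -c "
from bench import r
print(r.close_job())"
```

```text
the job is handed in; nothing more can be done
None
```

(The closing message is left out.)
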